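Snug the bottle in its cam clamp

TASK

Two cam clamps stand on the bench. In the one that holds the blue-capped reagent bottle, turn the lever with the red upright handle counter-clockwise (seen from above) until the sprung rubber pad holds the bottle snugly against the wooden V-stop with the pad's spring about half pressed in; do not overrun and press the spring home. Keep the bottle upright, leave the other clamp's lever as it is, and let go.

Things in the scene. Friction and masses are not known exactly. Their poses are not given: they have to be found in the camera images.
- cam_lever (a joint): Lever of the cam clamp that holds the bottle, rad. A steel snail-shaped (steadily rising eccentric) cam with a dark flat steel arm, turning about a vertical axis; 0 is fully open, grows counter-clockwise seen from above, end stop 2.2. It starts at 0 to 0.25. The cam pushes the aluminium jaw (which carries the sprung pad) 14 mm per rad towards the bottle (14 mm x angle). Friction (0.3 N m) keeps it where it is left; turning it takes 3 to 7 N at the handle.
- cam_handle (a point): Point on the axis of that lever's red upright round handle (16 mm diameter, from z = 0.066, the top of the arm, to z = 0.118); the point is at z = 0.095, a good height to grip. 110 mm from the lever's axis, it travels on a horizontal circle about cam_pivot.
- cam_pivot (a point): Point on the vertical axis of that lever, at the same height (z = 0.095). At lever angle 0 the direction from the pivot to the bottle is that from the pivot to the handle turned 90 degrees clockwise seen from above.
- grip_pad (a joint): How far the black rubber pad (46 mm wide, on two yellow guide pins) is pressed into the jaw against its spring, m: 0 free (18 mm of yellow pin shows), 0.014 fully in (4 mm shows); 900 N/m. About 0.007 is half in. It stays near 0 until the pad pushes the bottle (up to 0.003 while the bottle slides), then grows one for one with the jaw's travel. At lever angle 0 the pad's face is 60 mm from the pivot's axis.
- reagent_bottle: Clear squat bottle with white contents and a blue screw cap, 64 mm diameter, 131 mm tall, about 0.2 kg (0.14 to 0.26), standing loose on the clamp's 12 mm base plate between pad and V-stop; origin at the centre of its underside. Pad and stop act on it sideways, so it slides a few mm until it sits in the stop.
- v_stop: Fixed pale wooden V-stop on that clamp, 70 mm high, opening towards the pad; its origin is on the table plane where the axis of the bottle stands once seated in the V, 100 to 108 mm from the pivot; its x axis points from the pad to the stop. The pad reaches the seated bottle after 8 to 16 mm of jaw travel.
- spare_handle (a point): Point at z = 0.095 on the red handle of the other, equal clamp, which holds a conical flask. To be left alone.

How it is judged (in metres and radians):
At the end, for the whole second after the job is handed in: The pad's spring is pressed in 2 to 12 mm (of 14), the bottle is pressed against the V-stop with more than 0.5 N, within 6 mm of its seat and upright within 0.1 rad, and bottle and lever are at rest (value of joint grip_pad between 0.002 and 0.012 m and contact force between reagent_bottle and v_stop above 0.5 N and horizontal distance between reagent_bottle and v_stop below 0.006 m and angle between reagent_bottle's own z axis and vertical below 0.1 rad and linear speed of reagent_bottle below 0.02 m/s and velocity of joint cam_lever between -0.05 and 0.05 rad/s); the robot touches nothing.
It fails at once if the clamp is overrun: pad spring pressed in more than 12.5 mm (value of joint grip_pad above 0.0125 m).
It fails at once if the bottle is tipped by more than 0.25 rad (angle between reagent_bottle's own z axis and vertical above 0.25 rad).
It fails at once if the other clamp's lever is moved (its handle by more than 15 mm) (distance of spare_handle from where it was at the start of the episode above 0.015 m).
It also fails if it takes over 38 s, if anything falls off the work surface, if the arm or the gripper's body presses on something with over 40 N, if the wrist force passes 120 N, or if a joint passes its speed limit or range.

ROBOT

A 6-joint arm with a two-finger parallel gripper is mounted at the origin on a cart in front of the work surface, level with it; the furniture and walls round the work are solid. World frame = base frame: x ahead of the robot, y to its left, z up, the work surface at z = 0. Lengths are in mm, angles in rad, forces in N, time in s.
With the tool pointing down it reaches from about 375 to 925 mm from the base axis. Payload 5.7 kg.
Tool frame: the origin (TCP) lies at the very end of the fingers, on their centre line; the grasp point (between the pads) lies r.pinch_z behind it (r.pinch_z is the distance from the TCP to the grasp point, in mm); x points along the fingers, y is the direction in which the jaws open and shut, and the axes are right-handed (so a half turn about x gives the same grasp; the last joint's range is limited). The gripper opens to 88 mm and grips with 3 to 60 N. Pads are 20 mm wide; open, the fingers measure 115 mm over their backs; the gripper's body (75 mm by 178 mm) begins 61 mm behind the grasp point.
Start: joints at [-1.381, 0.359, 1.51, -0, 1.272, -0.115], TCP at [180.046, -572.316, 222.623] pointing down, gripper open.
Joint ranges: [-2.97, 2.97], [-1.01, 2.36], [0.21, 2.38], [-0.96, 4.11], [0.2, 2.71], [-2.98, 2.98]. Speed limits (rad/s): [2.39, 2.39, 3.14, 3.14, 3.14, 3.14].

INTERFACE

Orientations are given as a unit quaternion [w, x, y, z].
In Python, from plant import telemetry, cams, r gives the robot as it stands.
- The arm moves only by the tool carry_out, never from a script. Its argument "rows" is a list of rows, each a list of 3 entries, a list of its own where there are three numbers: the turn, a rotation vector about the tool's x, y, z in degrees, then the shift along the tool's x, y, z in cm, then the opening, from 0 (shut) to 1 (fully open). In form: [[[rx, ry, rz], [x, y, z], claw], ...]. A call has 1 to 10 rows; each row is the pose to reach, as a shift and turn from the pose commanded when the call began, along the tool's axes at that moment; what a row does not reach only later rows make up. A row lasts 1/10 s, in which the tool goes at most 50 mm and 8.59 degrees, less where a joint would pass 70% of its speed; a pose out of reach is approached as far as the arm can. A call with a gripper value outside its range is refused whole. The fingers move at their own pace and stop on an object; the grip force is fixed at half the most. Time passes only in rows, so rows that repeat a pose let the fingers close. It gives the time, the measured TCP pose, the force and the opening at its end, in the units of the state.
- telemetry.read_state(): the state, without advancing time (a new reading comes with each control period).
- cams.grab_frame(name): name is "scene" or "top"; returns a dict with "pixels" (384x512x3 uint8, red, green, blue), "fovy" (degrees; the focal length in pixels is half the picture's height over the tangent of half this angle, whatever the lens; pixels are square), "cx", "cy" (the principal point, pixels), "R" (3x3) and "t" (3): a world point X has camera coordinates R X + t. Camera axes: x right, y down, z forward; pixel columns grow to the right and rows downward; lengths in mm; the calibration is good to about 2 mm. A picture is of the moment at which its call begins. There is no depth.
- r.close_job(): hands the job in, once; it reports no verdict.
The state is a dict: "time": time; "joint_positions": joint angles; "qd": joint speeds; "joint_torque": joint torques, N m; "position": TCP position; "ee_rot": TCP orientation; "wrist_force": force on the tool from outside, world axes, zero at the start; "moment": the same for the moment, N m; "gripper_width": opening from 0.0 (shut) to 1.0 (fully open).
Only numpy, scipy, OpenCV 4.12 (cv2) and the standard library are available. Lean on these libraries where they do the work, as an engineer would, in place of code of your own. Each camera call takes 0.05 s, during which the arm holds its last target. There are 200 camera calls.

## Working session

There is one attempt and no reset: what is moved stays moved. The work goes in short steps, Python scripts to look and compute and a tool call to move; the robot and the scene stay as the last step left them, time stands still between calls to the robot, and variables do not carry over. Pictures are saved under pics/ and viewed, about 8 in all and at most 12, crops included, and the job is handed in when it is done.

Besides the shell and the picture viewer there is one more tool, called after "Call:" as name(argument=value, ...), one argument or row to a line, values as JSON. carry_out: Moves the arm, as the interface text tells. Its arguments: {"type":"object","properties":{"rows":{"type":"array","items":{"type":"array"}}},"required":["rows"]}

```bash
mkdir -p pics
python3 - <<'E'
from plant import telemetry,cams,r
import cv2,numpy as np
s=telemetry.read_state();print(s,r.pinch_z)
for n in("scene","top"):
    f=cams.grab_frame(n);print(n,f["fovy"],f["cx"],f["cy"],f["R"],f["t"])
    cv2.imwrite(f"pics/{n}0.png",cv2.resize(f["pixels"][:,:,::-1],(800,600),interpolation=cv2.INTER_CUBIC))
E
```

```text
{'time': 0.0, 'joint_positions': array([-1.38105420e+00,  3.59511789e-01,  1.51141892e+00,  9.68310231e-06,
        1.27249035e+00, -1.15066723e-01]), 'qd': array([-0.00100857, -0.00022824, -0.00030107, -0.00075038,  0.00110781,
       -0.00077847]), 'joint_torque': array([-1.71268093e-03, -5.15374053e+01, -2.70727158e+01,  6.70590531e-02,
        3.50709970e-02, -1.48847621e-04]), 'position': array([ 179.95200349, -571.66291908,  221.81069384]), 'ee_rot': array([-0.10670235, -0.69888964, -0.10799457,  0.69893136]), 'wrist_force': array([-0.12419187,  0.06618316,  0.12508727]), 'moment': array([ 0.01506327,  0.01317078, -0.00121399]), 'gripper_width': 0.9978996940826917} 18.700000000000003
scene 54.98544041841957 262.72847586981925 196.6405189593275 [[ 0.89063246 -0.45471412  0.00298343]
 [-0.34663238 -0.68315384 -0.64276499]
 [ 0.29431246  0.5714332  -0.76605762]] [-525.97061807  313.11678069  731.58884832]
top 44.89483950976251 255.1438313961596 192.21750689822503 [[ 0.00863409 -0.99995078  0.00488702]
 [-0.98411014 -0.00936388 -0.17731201]
 [ 0.17734904 -0.00327844 -0.98414256]] [  41.34958039  627.18365455 1270.46763754]
```

View pics/scene0.png

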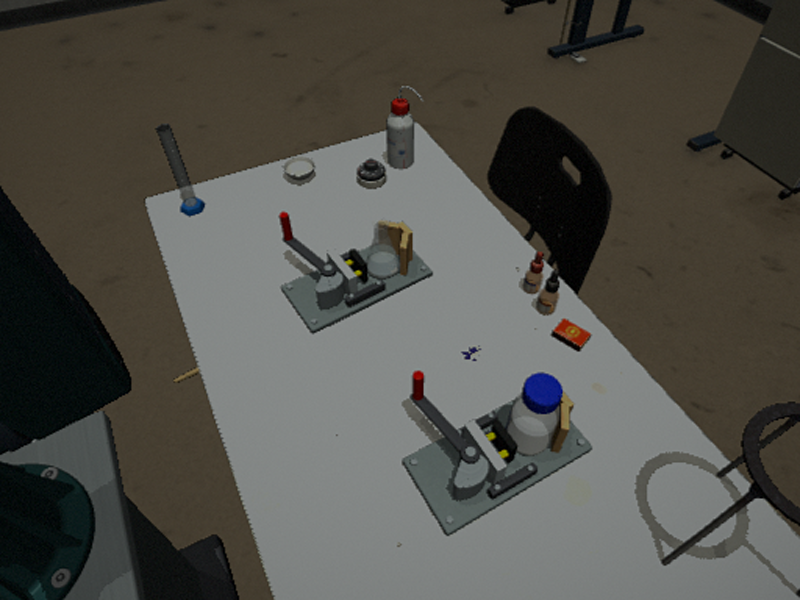

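View pics/top0.png

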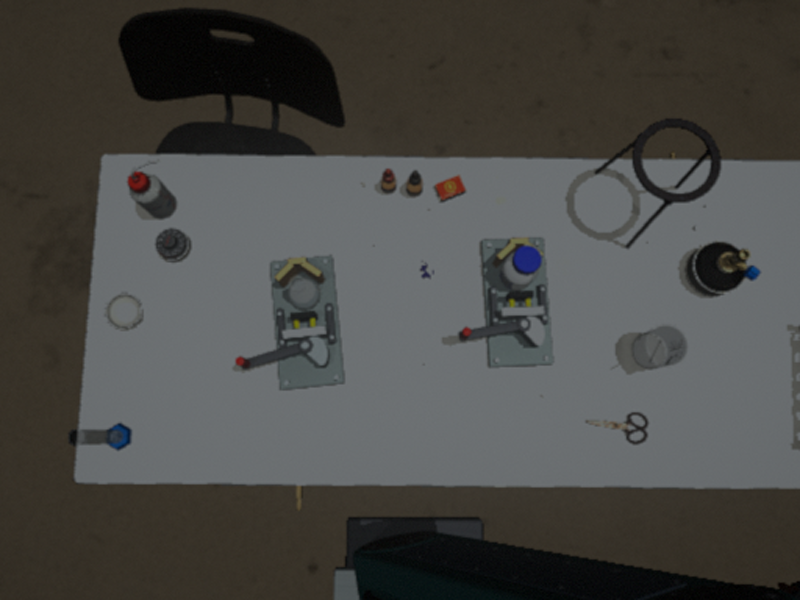

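The top view shows the bottle clamp on the right: handle at about (466,332), pivot at (526,324), cap at (527,261). In the scene view its handle is at (418,385) and its pivot at (470,455). Both are in 800x600 pixels. The spare clamp is to the left in the top view, with its handle at (242,362).

```bash
cat > h.py <<'E'
import numpy as np,cv2
from plant import telemetry,cams,r
def K(f):
    F=f["pixels"].shape[0]/2/np.tan(np.radians(f["fovy"])/2);return F
def onplane(f,uv,z):
    R,t=np.array(f["R"]),np.array(f["t"]);F=K(f)
    d=R.T@np.array([(uv[0]-f["cx"])/F,(uv[1]-f["cy"])/F,1]);c=-R.T@t
    return c+d*(z-c[2])/d[2]
def proj(f,X):
    p=np.array(f["R"])@np.array(X)+np.array(f["t"]);F=K(f)
    return np.array([f["cx"]+F*p[0]/p[2],f["cy"]+F*p[1]/p[2]])
def blobs(f,kind):
    p=f["pixels"].astype(int);a,b,c=p[...,0],p[...,1],p[...,2]
    m=(a>80)&(b<50)&(c<50) if kind=="red" else (c>80)&(a<50)&(b<60)
    n,l,s,ce=cv2.connectedComponentsWithStats(m.astype(np.uint8))
    return [(s[i].tolist(),ce[i].round(1).tolist()) for i in range(1,n) if s[i][4]>8]
E
python3 - <<'E'
from h import *
S=cams.grab_frame("scene");T=cams.grab_frame("top")
print("red S",blobs(S,"red"));print("red T",blobs(T,"red"));print("blue",blobs(S,"blue"),blobs(T,"blue"))
k=1.5625
for n,f,uv,z in[("hS",S,(418,385),92),("hT",T,(466,332),112),("pivS",S,(470,455),68),("pivT",T,(526,324),68),("capS",S,(543,382),143),("capT",T,(527,260),143),("spT",T,(242,362),112)]:
    print(n,onplane(f,np.array(uv)/k,z).round(1))
c=[onplane(T,np.array(u)/k,12) for u in[(481,239),(544,237),(552,364),(488,366)]]
print(np.round(c,1)); d=(c[0]+c[1]-c[2]-c[3])/2; print("axis deg",np.degrees(np.arctan2(d[1],d[0])))
im=np.hstack([cv2.resize(f["pixels"][y:y+h,x:x+w,::-1],(400,400),interpolation=cv2.INTER_CUBIC) for f,x,y,w,h in[(S,250,220,130,130),(T,280,140,100,100)]])
cv2.imwrite("pics/c1.png",cv2.convertScaleAbs(im,alpha=1.5))
E
```

```text
red S [([251, 63, 10, 7, 49], [255.7, 65.6]), ([179, 136, 5, 3, 13], [181.3, 137.1]), ([341, 168, 7, 3, 11], [344.3, 169.3]), ([355, 204, 12, 9, 46], [360.3, 208.1]), ([365, 211, 12, 10, 53], [371.3, 215.8]), ([264, 238, 7, 5, 29], [267.2, 240.0])]
red T [([82, 110, 11, 11, 74], [87.4, 115.5]), ([289, 113, 8, 12, 43], [292.9, 118.4]), ([279, 117, 7, 11, 37], [282.1, 121.2]), ([296, 210, 6, 5, 19], [298.4, 211.8]), ([151, 229, 5, 5, 21], [153.1, 230.8])]
blue [([336, 239, 24, 21, 386], [347.4, 248.9])] [([329, 157, 17, 17, 226], [337.2, 165.4]), ([479, 171, 6, 8, 26], [481.5, 174.6]), ([70, 272, 11, 15, 60], [76.5, 279.4])]
hS [565.7 -70.7  92. ]
hT [562.  -70.1 112. ]
pivS [ 583.9 -182.2   68. ]
pivT [ 583.5 -182.6   68. ]
capS [ 693.5 -166.8  143. ]
capT [ 683.8 -173.3  143. ]
spT [506.4 315.8 112. ]
[[ 755.8 -110.    12. ]
 [ 760.9 -231.1   12. ]
 [ 517.1 -239.5   12. ]
 [ 512.3 -120.3   12. ]]
axis deg 2.1811907865480182
```

View pics/c1.png

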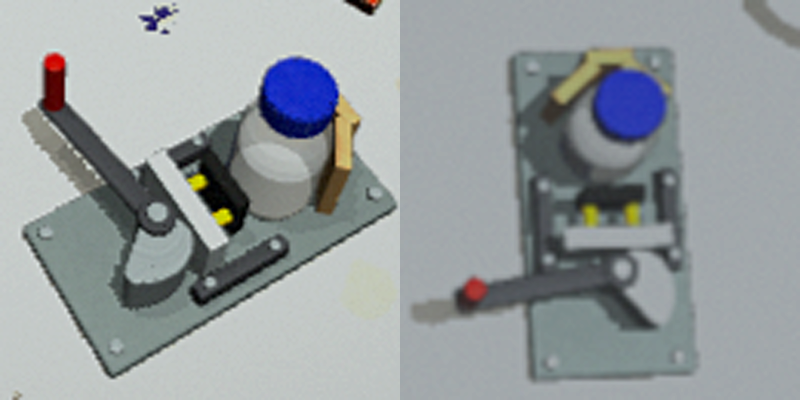

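```bash
cat >> h.py <<'E'
from scipy.spatial.transform import Rotation as Ro
def tool():
    s=telemetry.read_state();q=s["ee_rot"];return s,Ro.from_quat([q[1],q[2],q[3],q[0]])
def to(p,yaw=None):
    "shift (cm) and turn(deg) to TCP p with tool down and jaw axis at yaw deg"
    s,R=tool();M=R.as_matrix();print("t",s["time"],"pos",s["position"].round(1),"F",s["wrist_force"].round(1),"w",round(s["gripper_width"],3))
    print("shift cm",(M.T@(np.array(p)-s["position"])/10).round(2))
    if yaw is not None:
        y=np.radians(yaw);x=np.array([0,0,-1.]);yy=np.array([np.cos(y),np.sin(y),0])
        G=np.c_[x,yy,np.cross(x,yy)];print("turn",np.degrees((R.inv()*Ro.from_matrix(G)).as_rotvec()).round(1))
E
python3 -c "
from h import *
print(tool()[1].as_matrix().round(3))
for y in(45,225):to([564,-70.5,200],y)"
```

```text
[[-0.     0.3   -0.954]
 [ 0.001 -0.954 -0.3  ]
 [-1.    -0.001 -0.   ]]
t 0.2 pos [ 180.  -571.9  222.1] F [-1.5 -0.3 -0.3] w 0.996
shift cm [  2.26 -36.31 -51.68]
turn [-1.175e+02 -1.000e-01  0.000e+00]
t 0.2 pos [ 180.  -571.9  222.1] F [-1.5 -0.3 -0.3] w 0.996
shift cm [  2.26 -36.31 -51.68]
turn [62.5  0.   0.1]
```

Call:
carry_out(
  rows=[
    [[10,0,0],[0,-3.6,-5.2],1],
    [[20,0,0],[0,-7.2,-10.3],1],
    [[30,0,0],[0,-10.8,-15.5],1],
    [[40,0,0],[0,-14.4,-20.6],1],
    [[50,0,0],[0,-18,-25.8],1],
    [[60,0,0],[0,-21.6,-31],1],
    [[62.5,0,0],[0,-25.2,-36.1],1],
    [[62.5,0,0],[0,-28.8,-41.3],1],
    [[62.5,0,0],[0,-32.4,-46.5],1],
    [[62.5,0,0],[1,-36.3,-51.7],1],
  ],
)

```text
time: 1.2
position: [472.9, -192.2, 220.6]
ee_rot: [-0.271, 0.653, -0.271, -0.653]
wrist_force: [0.3, -1.2, 0.1]
gripper_width: 1.0
```

Call:
carry_out(
  rows=[
    [[0,0,0],[0,0,0],1],
    [[0,0,0],[0,0,0],1],
    [[0,0,0],[0,0,0],1],
    [[0,0,0],[0,0,0],1],
  ],
)

```text
time: 1.6
position: [470.9, -195.1, 220.2]
ee_rot: [0.271, -0.653, 0.272, 0.653]
wrist_force: [-0.8, -0.7, -0.6]
gripper_width: 0.996
```

```bash
python3 -c "
from h import *
to([564,-70.5,150],225);print(telemetry.read_state()['joint_positions'])"
```

```text
t 1.6 pos [ 470.9 -195.1  220.2] F [-0.8 -0.7 -0.6] w 0.996
shift cm [  7.01 -15.39   2.27]
turn [-0.2  0.  -0. ]
[-5.28125526e-01  2.31640967e-01  1.70458498e+00 -3.19886324e-04
  1.20559115e+00  1.83083766e+00]
```

Call:
carry_out(
  rows=[
    [[0,0,0],[0,-4,0.6],1],
    [[0,0,0],[0,-8,1.2],1],
    [[0,0,0],[1,-12,1.8],1],
    [[0,0,0],[4,-15.4,2.3],1],
    [[0,0,0],[7,-15.4,2.3],1],
    [[0,0,0],[7,-15.4,2.3],1],
    [[0,0,0],[7,-15.4,2.3],1],
    [[0,0,0],[7,-15.4,2.3],1],
  ],
)

```text
time: 2.4
position: [565.0, -70.3, 151.7]
ee_rot: [-0.272, 0.654, -0.271, -0.652]
wrist_force: [0.2, 0.7, -0.2]
gripper_width: 0.998
```

Run:
```python
from h import *
to([564,-70.5,77],225)
S=cams.grab_frame("scene");T=cams.grab_frame("top")
im=np.hstack([cv2.resize(f["pixels"][y:y+h,x:x+w,::-1],(400,400),interpolation=cv2.INTER_CUBIC) for f,x,y,w,h in[(S,200,170,150,150),(T,250,140,120,120)]])
cv2.imwrite("pics/c2.png",cv2.convertScaleAbs(im,alpha=1.5))
```

```text
t 2.4 pos [565.  -70.3 151.7] F [ 0.2  0.7 -0.2] w 0.998
shift cm [7.47 0.09 0.07]
turn [-0.1 -0.1  0.1]
```

View pics/c2.png

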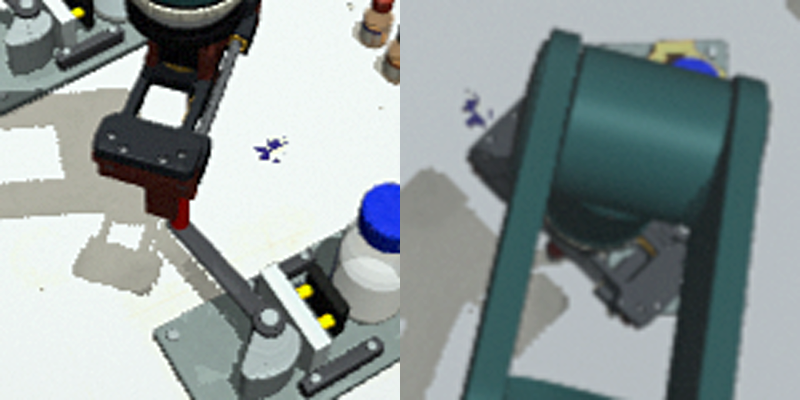

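The scene view shows the gripper right over the red handle (180,212 in the crop), and the lever hasn't moved. I'll descend now and close the fingers.

Call:
carry_out(
  rows=[
    [[0,0,0],[2,0,0],1],
    [[0,0,0],[4,0,0],1],
    [[0,0,0],[6,0,0],1],
    [[0,0,0],[7.4,0,0],1],
    [[0,0,0],[7.4,0,0],1],
    [[0,0,0],[7.4,0,0],0.1],
    [[0,0,0],[7.4,0,0],0.1],
    [[0,0,0],[7.4,0,0],0.1],
    [[0,0,0],[7.4,0,0],0.1],
    [[0,0,0],[7.4,0,0],0.1],
  ],
)

```text
time: 3.5
position: [564.7, -68.8, 76.7]
ee_rot: [-0.271, 0.653, -0.271, -0.653]
wrist_force: [-0.3, 0.3, 0.3]
gripper_width: 0.582
```

Call:
carry_out(
  rows=[
    [[0,0,0],[0,0,0],0.1],
    [[0,0,0],[0,0,0],0.1],
    [[0,0,0],[0,0,0],0.1],
  ],
)

```text
time: 3.8
position: [564.4, -68.7, 76.2]
ee_rot: [0.271, -0.653, 0.271, 0.653]
wrist_force: [-0.6, 0.3, -0.8]
gripper_width: 0.306
```

Run:
```python
from h import *
to([564,-70.5,77],225)
c=np.array([584,-182.,77]);s,R=tool();M=R.as_matrix();v=s["position"]-c;print("rad",np.hypot(v[0],v[1]),"ang",np.degrees(np.arctan2(v[1],v[0])))
for a in range(10,71,10):
    w=Ro.from_euler("z",a,degrees=True).apply(v)
    print(a,(M.T@(w-v)/10).round(2))
S=cams.grab_frame("scene")
cv2.imwrite("pics/c3.png",cv2.convertScaleAbs(cv2.resize(S["pixels"][180:330,230:380,::-1],(500,500),interpolation=cv2.INTER_CUBIC),alpha=1.5))
```

```text
t 3.8 pos [564.4 -68.7  76.2] F [-0.6  0.3 -0.8] w 0.306
shift cm [-0.08  0.16 -0.1 ]
turn [-0.  0.  0.]
rad 115.0020488793201 ang 99.81648847104616
10 [0.   1.73 1.01]
20 [0.   3.62 1.7 ]
30 [0.   5.59 2.05]
40 [0.   7.59 2.06]
50 [0.   9.57 1.71]
60 [ 0.   11.45  1.03]
70 [-0.   13.19  0.03]
```

View pics/c3.png

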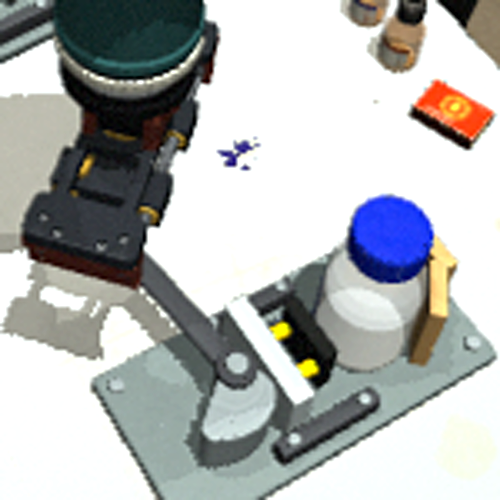

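The fingers are around the handle but still closing (0.31, and 16 mm would be 0.18). In the view the gripper hides the handle; pad and bottle are clear to see. I'll finish closing.

Call:
carry_out(
  rows=[
    [[0,0,0],[0,0,0],0.05],
    [[0,0,0],[0,0,0],0.05],
    [[0,0,0],[0,0,0],0.05],
    [[0,0,0],[0,0,0],0.05],
    [[0,0,0],[0,0,0],0.05],
  ],
)

```text
time: 4.35
position: [564.3, -68.9, 76.2]
ee_rot: [0.271, -0.653, 0.271, 0.653]
wrist_force: [-0.0, -2.5, -0.6]
gripper_width: 0.179
```

Call:
carry_out(
  rows=[
    [[0,0,0],[0,0.65,0.42],0.05],
    [[0,0,0],[0,1.32,0.8],0.05],
    [[0,0,0],[0,2.03,1.13],0.05],
    [[0,0,0],[0,2.75,1.41],0.05],
    [[0,0,0],[0,3.5,1.64],0.05],
    [[0,0,0],[0,4.24,1.82],0.05],
    [[0,0,0],[0,5.01,1.94],0.05],
    [[0,0,0],[0,5.78,2.01],0.05],
    [[0,0,0],[0,6.55,2.03],0.05],
    [[0,0,0],[0,7.33,1.99],0.05],
  ],
)

```text
time: 5.35
position: [495.9, -103.8, 76.1]
ee_rot: [0.272, -0.651, 0.27, 0.655]
wrist_force: [-2.4, 9.4, 6.4]
gripper_width: 0.174
```

Call:
carry_out(
  rows=[
    [[0,0,0],[0,0,0],0.05],
    [[0,0,0],[0,0,0],0.05],
    [[0,0,0],[0,0,0],0.05],
  ],
)

```text
time: 5.65
position: [495.3, -104.6, 76.1]
ee_rot: [0.271, -0.651, 0.271, 0.655]
wrist_force: [-5.7, 3.8, 5.8]
gripper_width: 0.179
```

```bash
cat >> h.py <<'E'
def look(name):
    c=np.array([584,-182.,77]);s,R=tool();v=s["position"]-c;print("t",s["time"],"pos",s["position"].round(1),"rad",np.hypot(v[0],v[1]),"ang",np.degrees(np.arctan2(v[1],v[0])),"F",s["wrist_force"].round(1),"w",s["gripper_width"])
    S=cams.grab_frame("scene");T=cams.grab_frame("top")
    print("cap S,T",[b[1] for b in blobs(S,"blue") if b[0][4]>90],[b[1] for b in blobs(T,"blue") if b[0][4]>90])
    im=np.hstack([cv2.resize(f["pixels"][y:y+h,x:x+w,::-1],(400,400),interpolation=cv2.INTER_CUBIC) for f,x,y,w,h in[(S,290,240,85,85),(T,295,145,65,65)]])
    cv2.imwrite(f"pics/{name}.png",cv2.convertScaleAbs(im,alpha=1.5))
E
python3 -c "from h import *;look('c4')"
```

```text
t 5.65 pos [ 495.3 -104.6   76.1] rad 117.77382809914917 ang 138.88444951662404 F [-5.7  3.8  5.8] w 0.179094336811503
cap S,T [[347.6, 249.4]] [[336.9, 165.4]]
```

View pics/c4.png

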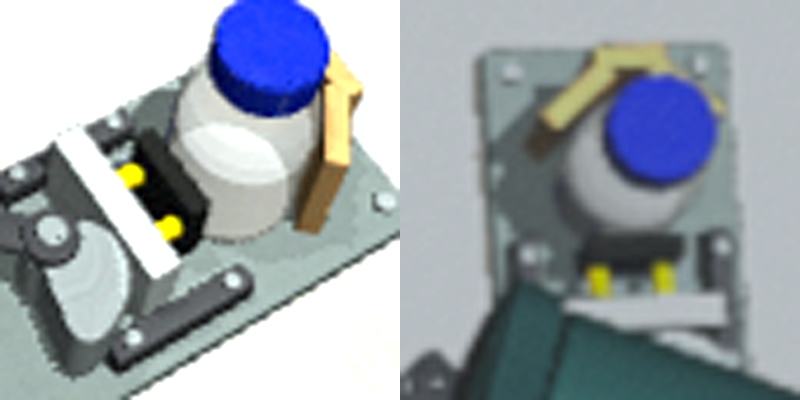

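The pad has moved forward about 12 mm and is just reaching the bottle. Full pin length still shows, and the cap has moved less than 1 px. I'll turn another 15°.

Call:
carry_out(
  rows=[
    [[0,0,0],[0,0.5,-0.05],0.05],
    [[0,0,0],[0,0.95,-0.1],0.05],
    [[0,0,0],[0,1.43,-0.19],0.05],
    [[0,0,0],[0,1.9,-0.28],0.05],
    [[0,0,0],[0,2.37,-0.4],0.05],
    [[0,0,0],[0,2.82,-0.54],0.05],
    [[0,0,0],[0,2.82,-0.54],0.05],
    [[0,0,0],[0,2.82,-0.54],0.05],
    [[0,0,0],[0,2.82,-0.54],0.05],
  ],
)

```text
time: 6.65
position: [480.8, -129.1, 76.2]
ee_rot: [0.271, -0.652, 0.271, 0.654]
wrist_force: [-4.3, 4.2, 5.5]
gripper_width: 0.176
```

```bash
python3 -c "from h import *;look('c5')"
```

```text
t 6.65 pos [ 480.8 -129.1   76.2] rad 115.92574815071696 ang 152.84765985172947 F [-4.3  4.2  5.5] w 0.17567518535024423
cap S,T [[348.3, 249.3]] [[336.9, 164.7]]
```

View pics/c5.png

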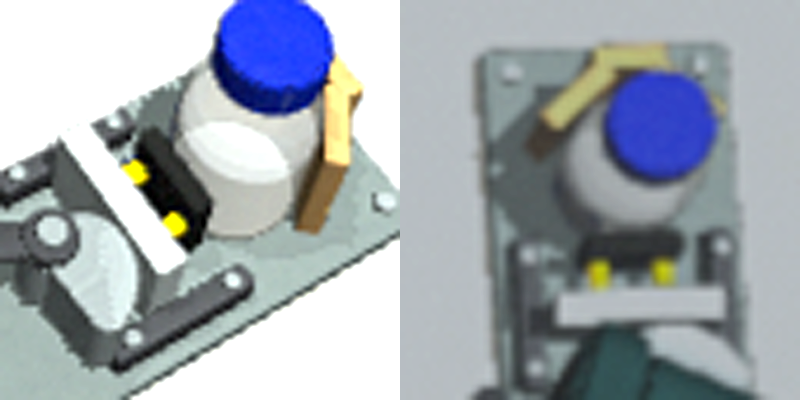

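```bash
cat >> h.py <<'E'
def yel(name):
    im=cv2.imread(f"pics/{name}.png")
    for lab,c in(("S",im[:,:400]),("T",im[:,400:])):
        m=cv2.inRange(c,(0,110,110),(60,255,255)); m[:120]=0
        n,l,s,ce=cv2.connectedComponentsWithStats(m)
        for i in range(1,n):
            if s[i][4]>150:
                w=cv2.minAreaRect(np.argwhere(l==i).astype(np.float32));print(name,lab,s[i].tolist(),np.round(w[1],1))
E
python3 -c "
from h import *
yel('c4');yel('c5')"
```

```text
c4 S [118, 162, 27, 27, 462] [25.4 21.7]
c4 S [155, 215, 28, 26, 446] [23.9 22.8]
c4 T [252, 263, 19, 26, 373] [18. 25.]
c4 T [187, 267, 24, 27, 434] [26.2 21.5]
c5 S [124, 159, 25, 27, 365] [25.1 16.9]
c5 S [163, 212, 24, 26, 374] [23.9 17.7]
c5 T [188, 261, 23, 24, 382] [22.4 20.1]
c5 T [252, 260, 19, 22, 325] [17.6 21.5]
```

Call:
carry_out(
  rows=[
    [[0,0,0],[0,0.45,-0.16],0.05],
    [[0,0,0],[0,0.9,-0.34],0.05],
    [[0,0,0],[0,1.34,-0.54],0.05],
    [[0,0,0],[0,1.75,-0.76],0.05],
    [[0,0,0],[0,2.15,-1.0],0.05],
    [[0,0,0],[0,2.15,-1.0],0.05],
    [[0,0,0],[0,2.15,-1.0],0.05],
    [[0,0,0],[0,2.15,-1.0],0.05],
  ],
)

```text
time: 7.55
position: [473.9, -152.1, 76.3]
ee_rot: [0.271, -0.653, 0.271, 0.653]
wrist_force: [-2.5, 3.5, 4.9]
gripper_width: 0.182
```

```bash
python3 -c "
from h import *
look('c6');yel('c6')"
```

```text
t 7.55 pos [ 473.9 -152.1   76.3] rad 114.1308859874283 ang 164.81778975763243 F [-2.5  3.5  4.9] w 0.18218964435164542
cap S,T [[348.4, 249.7]] [[336.9, 164.7]]
c6 S [131, 159, 18, 23, 209] [23.7 10.3]
c6 S [168, 212, 19, 22, 221] [24.1 11. ]
c6 T [187, 261, 24, 17, 300] [19.8 18.4]
c6 T [252, 260, 19, 16, 238] [18. 15.]
```

View pics/c6.png

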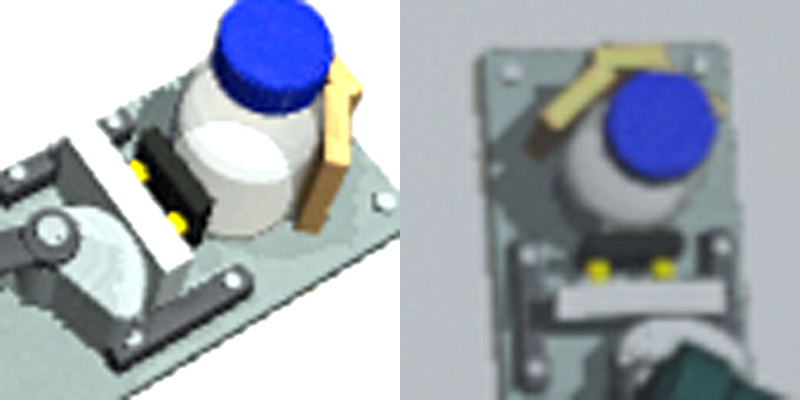

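Bottle seated: the cap didn't move between the last two looks, and only the pins shortened. I'll check the pin length against the untouched start picture.

Run:
```python
from h import *
o=[]
for n,x,y,w in(("scene",290,240,85),("top",295,145,65)):
    i=cv2.resize(cv2.imread(f"pics/{n}0.png"),(512,384),interpolation=cv2.INTER_AREA)
    o.append(cv2.resize(i[y:y+w,x:x+w],(400,400),interpolation=cv2.INTER_CUBIC))
cv2.imwrite("pics/c0.png",cv2.convertScaleAbs(np.hstack(o),alpha=1.5));yel("c0")
T=cams.grab_frame("top");print("px/mm*6.15",np.linalg.norm(proj(T,[644,-180,35])-proj(T,[634,-180,35]))*.1*400/65)
```

```text
c0 S [99, 172, 28, 27, 451] [23.  22.9]
c0 S [137, 225, 30, 27, 475] [23.5 23.2]
c0 T [254, 284, 20, 28, 423] [18.6 27.4]
c0 T [190, 287, 23, 26, 427] [21.1 25.9]
px/mm*6.15 2.0836457354632683
```

The spring is pressed in about 5 mm. I'll turn 6° more to get close to half, then release.

Call:
carry_out(
  rows=[
    [[0,0,0],[0,0.5,-0.3],0.05],
    [[0,0,0],[0,0.95,-0.6],0.05],
    [[0,0,0],[0,0.95,-0.6],0.05],
    [[0,0,0],[0,0.95,-0.6],0.05],
    [[0,0,0],[0,0.95,-0.6],0.7],
    [[0,0,0],[0,0.95,-0.6],0.7],
    [[0,0,0],[0,0.95,-0.6],0.7],
    [[0,0,0],[0,0.95,-0.6],0.7],
    [[0,0,0],[0,0.95,-0.6],0.7],
    [[0,0,0],[0,0.95,-0.6],0.7],
  ],
)

```text
time: 8.7
position: [471.8, -163.4, 76.2]
ee_rot: [-0.271, 0.653, -0.271, -0.653]
wrist_force: [-0.2, -0.5, -0.4]
gripper_width: 0.677
```

Call:
carry_out(
  rows=[
    [[0,0,0],[0,0,0],0.7],
    [[0,0,0],[0,0,0],0.7],
    [[0,0,0],[-2,0,0],0.7],
    [[0,0,0],[-4,0,0],0.7],
    [[0,0,0],[-7,0,0],0.7],
    [[0,0,0],[-10,0,0],0.7],
    [[0,0,0],[-13,0,0],0.7],
    [[0,0,0],[-13,0,0],0.7],
    [[0,0,0],[-13,0,0],0.7],
  ],
)

```text
time: 9.6
position: [472.0, -163.6, 206.6]
ee_rot: [-0.271, 0.654, -0.271, -0.653]
wrist_force: [1.0, 0.3, -0.1]
gripper_width: 0.695
```

```bash
python3 -c "
from h import *
look('c7');yel('c7')"
```

```text
t 9.6 pos [ 472.  -163.6  206.6] rad 113.53472141477516 ang 170.6482621223021 F [ 1.   0.3 -0.1] w 0.695203648923251
cap S,T [[348.3, 249.0]] [[336.9, 164.7]]
c7 T [188, 261, 22, 15, 274] [21. 14.]
c7 T [252, 260, 19, 12, 166] [18. 11.]
```

View pics/c7.png

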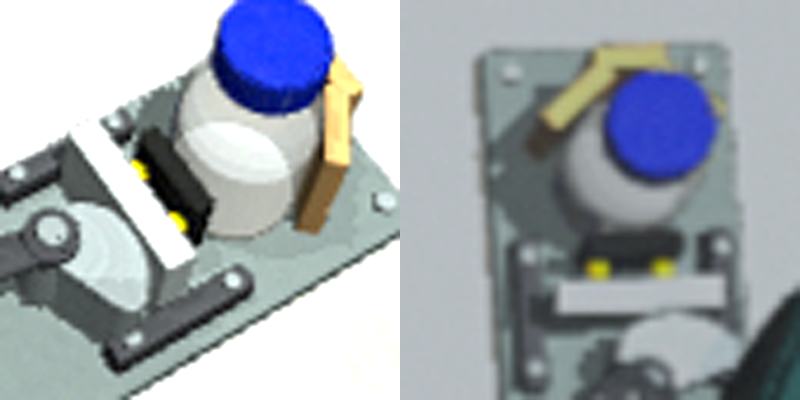

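The pad sits against the seated bottle and the pins are roughly half in. Their length in the top view went from about 27 to 13 px, which is 6 to 7 mm of travel. The bottle is upright and the gripper is clear at z = 207 mm, so I'm handing in.

```bash
python3 -c "
from plant import r
print(r.close_job())"
```

```text
the job is handed in; nothing more can be done
None
```

I turned the lever of the bottle's clamp about 70° counter-clockwise by its red handle, let go, raised the gripper clear and handed the job in at about 9.6 s. The hand-in gives no verdict.

- **Pad spring:** my last pictures put it at about 6–7 mm of 14 pressed in. That comes from yellow pin lengths in the top view, so allow 1–2 mm of error. The scene-view pin measurement failed on the last picture because too little yellow showed.
- **Bottle:** it looks upright and seated against the V-stop. The cap did not move visibly over the last two turns of the lever, while the pins kept shortening. I had no direct reading of the force on the stop.
- **Gripper:** it is open at z = 207 mm, with a wrist force of about 1 N.
- **Other clamp:** the arm did not go near its lever. I did not re-measure that handle at the end.
- **Disagreement:** the tool's path suggested the lever pivot was about 7 mm from where the pictures put it. The grip took this up, with no more than about 12 N at the wrist in any reading.

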